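# Dock the red access tag and hold the encoder's dial on write

### The job

Lift the red tag up and off its peg, stand it upright in the slot of the tag encoder so that it rests on the slot's floor, and let go of it. Then turn the encoder's spring-return dial clockwise past its first two click positions to the third one (the red mark) and keep holding it there: finish with the gripper still holding the dial, because it springs back if let go. Leave the blue tag on its peg and the other things on the desk where they are.

Things in the scene. Friction and masses are not known exactly. Their poses are not given: they have to be found in the camera images.
- red_tag_mid (a point): centre of the red tag: rigid upright plastic paddle 114 mm tall (z), 32 wide (y), 12 thick (x), 40-80 g. From the foot up: solid 0-40 mm; window through it, 18 wide, 34 tall, 40-74 mm; solid top 74-114 mm, to be gripped from above across the 32 mm width. This point is 57 mm above the foot. Both faces are alike: it may stand either way round in the slot
- blue_tag_mid (a point): centre of the blue tag, the same shape, hanging on the other peg of the same stand; must stay there
- tag_stand: fixed stand, origin on the desk, z up: wooden base 100 x 190 x 12 mm, two steel posts 135 mm tall at x = +20 mm, y = +55 and -55 mm, each with a 7 mm peg along the stand's -x at 125 mm height; pegs end at x = -40 mm with the tips turned up by 8 mm. Tags hang by the window's upper edge at x = -12 mm, their axes parallel to the stand's
- peg_left (a point): point on the axis of the stand's peg at its y = +55 mm, where a tag hangs (either colour). To free a tag, raise it 10 to 25 mm (18 is best; the window then clears the turned-up tip), then draw it off along the stand's -x by 60 mm or more
- peg_right (a point): the same on the other peg, at the stand's y = -55 mm
- encoder: the tag encoder, a fixed grey box 150 (x) x 280 (y) x 40 mm; origin under its centre, on the desk; x away from the robot, y to the left, z up. A black block with the slot stands at its left end, the dial at its right end, 160 mm apart along y
- dock_mouth (a point): centre of the slot's mouth, on top of the black block (60 x 80 mm, its top 70 mm above the desk); axes as the encoder's. The slot is 18 mm along x, 38 mm along y, 28 mm deep, with a 3 mm chamfer at the mouth. A tag goes in foot down with its width along y; fully seated, the tag's centre is 29 mm above this point
- dial_grip (a point): point on the dial's upright axis, 74 mm above the desk, a good grip height. Black bar grip 46 mm long (x of this point), 14 thick (y), from 46 to 84 mm above the desk, on a 60 mm disc. The point turns with it; a white line marks its -x end, towards the robot. Marks on the case, clockwise: green dot (rest), one white dot, two white dots, red bar (third)
- dial (a joint): turn of the dial clockwise seen from above, rad: 0 at rest, click positions at 0.35, 0.70 and 1.05 (third), end stop at 1.25. A spring drives it back to 0 with 0.09 N m at rest, 0.17 N m at the third; the clicks add bumps of about 0.04 N m. The held dial may lag the wrist by some hundredths of a radian
- mug: white mug, 80 mm across, 91 mm tall, behind the encoder; leave alone
- hole_punch: black hole punch 122 x 118 x 70 mm, to the right of the encoder; leave alone
- stapler: black stapler 42 x 153 x 60 mm, lying in front, to the right; leave alone
- eraser: blue and white eraser 21 x 45 x 12 mm, lying behind, left of the mug; leave alone

How it is judged (in metres and radians):
On the way, in this order (a step that is already met when the one before it is completed fails the run):
1. the red tag is held by the gripper, clear of the pegs (contact force between the fingers and red_tag above 0.5 N and contact force between red_tag and tag_stand below 0.05 N and distance of red_tag_mid from where it was at the start of the episode above 0.05 m), for 0.2 s.
2. the red tag stands on the slot's floor and is let go (horizontal distance between red_tag_mid and dock_mouth below 0.012 m and z of red_tag_mid in the frame of dock_mouth below 0.034 m and angle between red_tag_mid's own z axis and vertical below 0.25 rad and contact force between the fingers and red_tag below 0.05 N), for 0.2 s.
3. the dial is on its third position, held by the gripper (value of joint dial between 0.93 and 1.17 rad and contact force between the fingers and dial above 1 N), for 0.5 s.
At the end, for the whole second after the job is handed in: The gripper holds the dial within 0.12 rad of its third position (1.05 rad), contact over 1 N; the red tag stands untouched and still in the slot: within 5 mm of fully seated, 12 mm of the slot's centre, 0.25 rad of upright; the blue tag is within 30 mm of its start (all of step 3 and horizontal distance between red_tag_mid and dock_mouth below 0.012 m and z of red_tag_mid in the frame of dock_mouth between 0.02 and 0.034 m and angle between red_tag_mid's own z axis and vertical below 0.25 rad and contact force between the arm and red_tag below 0.05 N and linear speed of red_tag below 0.03 m/s and distance of blue_tag_mid from where it was at the start of the episode below 0.03 m); the arm keeps its last pose, push and grip.
It fails at once if the blue tag is taken off or shifted more than 40 mm (distance of blue_tag_mid from where it was at the start of the episode above 0.04 m).
It fails at once if the mug, hole punch, stapler or eraser is shifted more than 30 mm (distance of any of mug, hole_punch, stapler, eraser from where it was at the start of the episode above 0.03 m).
It also fails if it takes over 58 s, if anything falls off the work surface, if the arm or the gripper's body presses on something with over 40 N, if the wrist force passes 120 N, or if a joint passes its speed limit or range.

### The arm

A 6-joint arm with a two-finger parallel gripper is mounted at the origin on the work surface; the furniture and walls round the work are solid. World frame = base frame: x ahead of the robot, y to its left, z up, the work surface at z = 0. Lengths are in mm, angles in rad, forces in N, time in s.
With the tool pointing down it reaches from about 300 to 850 mm from the base axis. Payload 4.2 kg.
Tool frame: the origin (TCP) lies between the finger pads; the fingertips stand 25 mm ahead of it and the grasp point (between the pads) lies 6 mm ahead of it; z points along the fingers, y is the line along which they close (so a half turn about z gives the same grasp; the last joint's range is limited). The gripper opens to 91 mm and grips with 3 to 60 N. Pads are 32 mm wide; open, the fingers measure 118 mm over their backs; the gripper's body (76 mm by 178 mm) begins 60 mm behind the grasp point.
Start: joints at [1.262, 0.32, 1.565, -0, 1.257, -0.02], TCP at [163.763, 551.201, 238.976] pointing down, gripper open.
Joint ranges: [-3.11, 3.11], [-0.84, 2.01], [0.21, 2.61], [-1.34, 4.49], [0.05, 2.63], [-2.56, 2.56]. Speed limits (rad/s): [2.57, 2.57, 3.14, 3.14, 3.14, 3.14].

### API

Orientations are given as a unit quaternion [w, x, y, z].
In Python, from workcell import status, vision, arm gives the robot as it stands.
- The arm moves only by the tool jog_arm, never from a script. Its argument "rows" is a list of rows, each a list of 2 entries, a list of its own where there are three numbers: the shift along the tool's x, y, z in mm, then the turn, a rotation vector about the tool's x, y, z in degrees. A call has 1 to 5 rows; each row shifts and turns the commanded pose from where the row before left it, along the tool's axes as they then stand; what a row does not reach is not made up. A row lasts 1/8 s, in which the tool goes at most 62.5 mm and 10.7 degrees, less where a joint would pass 70% of its speed; a pose out of reach is approached as far as the arm can. A call with a gripper value outside its range is refused whole. "jaw" is the opening, from 0 (shut) to 1 (fully open), set as the call begins (left out, the last holds). The fingers move at their own pace and stop on an object; "force" is the grip in N (left out, the last holds). Time passes only in rows, so rows that do not move let the fingers close. It gives the time, the measured TCP pose, the force, the opening and the grip force at its end, in the units of the state.
- status.get_state(): the state, without advancing time (a new reading comes with each control period).
- vision.get_image(name): name is "scene" or "side" or "wrist"; returns a dict with "image" (400x640x3 uint8, red, green, blue), "fx", "fy", "cx", "cy" (pixels), "R" (3x3) and "t" (3): a world point X has camera coordinates R X + t; the wrist camera has in their place "tool_from_camera" (4x4, takes a point from camera to tool coordinates, whose origin is the TCP and whose axes are the flange's). Camera axes: x right, y down, z forward; pixel columns grow to the right and rows downward; lengths in mm; the calibration is good to about 2 mm. The wrist camera is an equidistant fisheye: a pixel r from the principal point sees the ray r / f radians off the axis. A picture is of the moment at which its call begins: read the wrist's pose just before it. There is no depth.
- arm.job_done(): hands the job in; it is judged then, once.
The state is a dict: "time": time; "joint_positions": joint angles; "qvel": joint speeds; "joint_torque": joint torques, N m; "tool_pos": TCP position; "orientation": TCP orientation; "force": force on the tool from outside, world axes, zero at the start; "torque": the same for the moment, N m; "grip_width": opening from 0.0 (shut) to 1.0 (fully open); "finger_force": force on a finger pad.
Only numpy, scipy, OpenCV 4.12 (cv2) and the standard library are available. Lean on these libraries where they do the work, as an engineer would, in place of code of your own. Each camera call takes 0.05 s, during which the arm holds its last target. There are 200 camera calls.

## Working session

There is one attempt and no reset: what is moved stays moved. The work goes in short steps, Python scripts to look and compute and a tool call to move; the robot and the scene stay as the last step left them, time stands still between calls to the robot, and variables do not carry over. Pictures are saved under pics/ and viewed, at most 13 in all, crops included, and the job is handed in when it is done.

Besides the shell and the picture viewer there is one more tool, called after "Request:" as name(argument=value, ...), one argument or row to a line, values as JSON. jog_arm: Moves the arm, as the interface text tells. Its arguments: {"type":"object","properties":{"rows":{"type":"array","items":{"type":"array"}},"jaw":{"type":"number"},"force":{"type":"number"}},"required":["rows"]}

```bash
mkdir -p pics
cat > h.py <<'E'
import numpy as np, cv2
from workcell import status, vision, arm
from scipy.spatial.transform import Rotation as Ro
def pose():
    s=status.get_state(); q=np.array(s['orientation']); T=np.eye(4)
    T[:3,:3]=Ro.from_quat(q[[1,2,3,0]]).as_matrix(); T[:3,3]=s['tool_pos']; return T
def grab(n):
    T=pose(); d=vision.get_image(n); d['T']=T; d['n']=n; return d
def ray(d,u,v):
    x=(u-d['cx'])/d['fx']; y=(v-d['cy'])/d['fy']
    if 'tool_from_camera' in d:
        r=np.hypot(x,y); k=np.sin(r)/r if r>1e-9 else 1
        M=d['T']@np.array(d['tool_from_camera']); dr=M[:3,:3]@[x*k,y*k,np.cos(r)]; return M[:3,3],dr
    R=np.array(d['R']); return -R.T@np.array(d['t']), R.T@(np.array([x,y,1])/np.sqrt(x*x+y*y+1))
def plane(d,u,v,z):
    o,r=ray(d,u,v); return o+r*(z-o[2])/r[2]
def tri(*l):
    A=np.zeros((3,3)); b=np.zeros(3)
    for o,r in l:
        P=np.eye(3)-np.outer(r,r); A+=P; b+=P@o
    X=np.linalg.solve(A,b); return X,[round(float(np.linalg.norm(np.cross(X-o,r))),1) for o,r in l]
def proj(d,X):
    X=np.array(X,float)
    if 'tool_from_camera' in d:
        M=np.linalg.inv(d['T']@np.array(d['tool_from_camera'])); c=M[:3,:3]@X+M[:3,3]
        th=np.arctan2(np.hypot(c[0],c[1]),c[2]); p=np.arctan2(c[1],c[0]); return np.array([d['cx']+d['fx']*th*np.cos(p),d['cy']+d['fy']*th*np.sin(p)])
    c=np.array(d['R'])@X+np.array(d['t']); return np.array([d['cx']+d['fx']*c[0]/c[2],d['cy']+d['fy']*c[1]/c[2]])
def save(d,f): cv2.imwrite('pics/'+f,d['image'][:,:,::-1])
def load(n): return np.load(n,allow_pickle=True).item()
E
python3 - <<'E'
from h import *
np.set_printoptions(precision=1,suppress=True)
for n in['scene','side','wrist']:
    d=grab(n); save(d,n+'.png'); np.save(n+'.npy',d,allow_pickle=True)
    if n!='wrist': print(n,ray(d,d['cx'],d['cy']),d['fx'])
    else: print(d['tool_from_camera'],d['fx'])
print(status.get_state()['orientation'],pose())
E
```

```text
scene (array([-254.8, -787.5,  820.7]), array([ 0.6,  0.6, -0.6])) 506.0317489037088
side (array([ 491.2, -879.9,  579.3]), array([-0. ,  0.9, -0.5])) 387.22143288159833
[[  -0.    -1.    -0.3   77.9]
 [   1.    -0.    -0.     0.1]
 [   0.    -0.3    1.  -144.4]
 [   0.     0.     0.     1. ]] 309.70691628693146
[-0.   0.1  1.  -0. ] [[ -1.    0.3  -0.  163.7]
 [  0.3   1.   -0.  550.8]
 [ -0.   -0.   -1.  238.3]
 [  0.    0.    0.    1. ]]
```

View pics/scene.png

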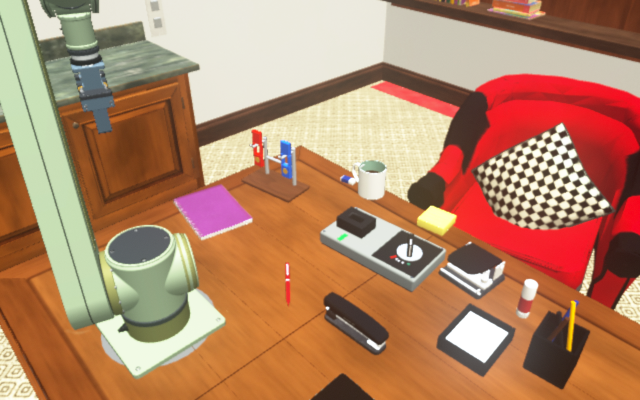

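View pics/side.png

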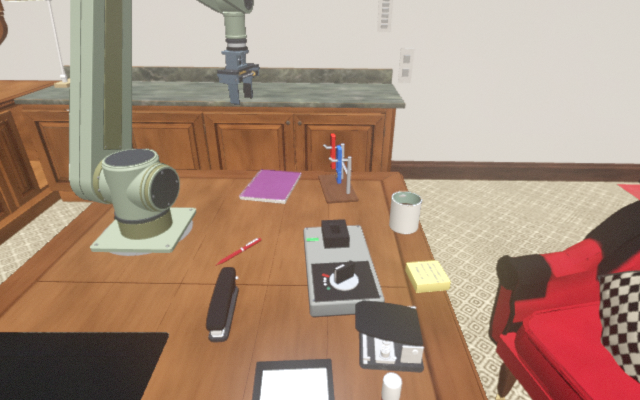

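View pics/wrist.png

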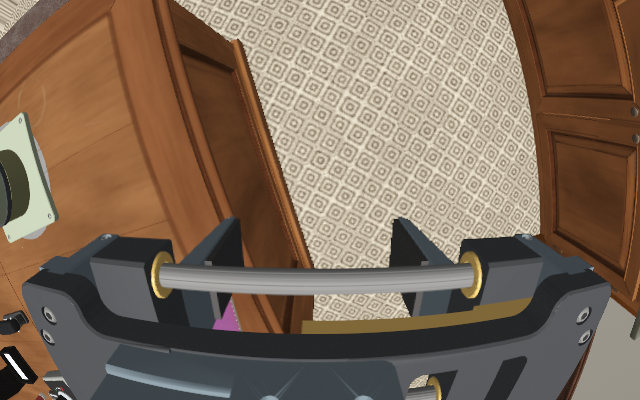

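The scene view shows the red tag at about (258,147), blue at (286,160), the slot block at (356,221) and the dial at (408,252). In the side view these are at (333,148), (340,165), (335,233) and (344,278). I'll enlarge both for corner picking.

Run:
```python
from h import *
np.set_printoptions(precision=1,suppress=True)
a=load('scene.npy')
b=load('side.npy')
def crop(d,x,y,w,h,k): return cv2.resize(d['image'][y:y+h,x:x+w,::-1],None,fx=k,fy=k,interpolation=cv2.INTER_CUBIC)
cv2.imwrite('pics/c1.png',np.hstack([crop(a,235,120,80,90,5),crop(b,310,120,80,90,5)]))
cv2.imwrite('pics/c2.png',np.hstack([crop(a,315,195,135,100,3),crop(b,295,210,100,100,3)]))
C={}
for d in(a,b):
    I=d['image'].astype(int); r,g,bl=I[...,0],I[...,1],I[...,2]
    for nm,m,box in(('red',(r>140)&(g<70)&(bl<70),(220,120,360,180)),('blue',(bl>140)&(r<110)&(g<140),(220,120,350,195))):
        k=np.zeros(m.shape,np.uint8); x0,y0,x1,y1=box; k[y0:y1,x0:x1]=m[y0:y1,x0:x1]
        n,L,S,c=cv2.connectedComponentsWithStats(k); i=1+np.argmax(S[1:,4]); print(d['n'],nm,S[i],c[i])
```

```text
scene red [253 131  11  36 198] [257.8 147.3]
scene blue [281 142  11  37 257] [286.3 159.1]
side red [331 136   5  11  40] [332.6 140.7]
side blue [336 148   6  36 136] [338.6 165.8]
```

View pics/c1.png

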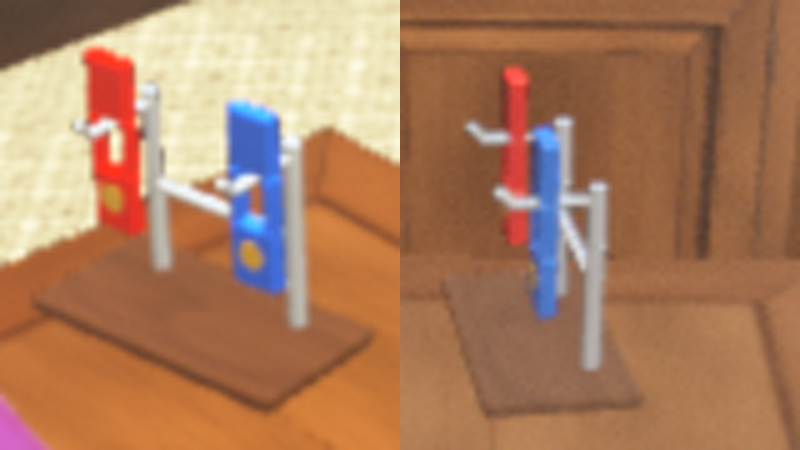

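View pics/c2.png

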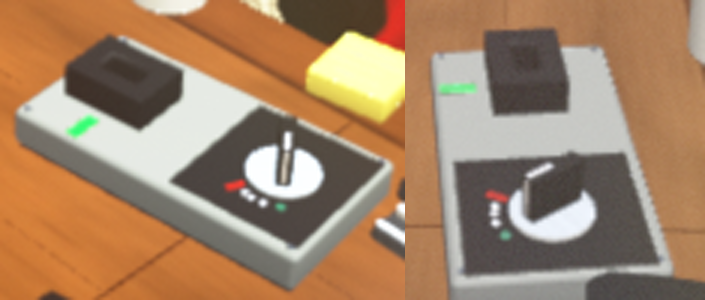

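Red hangs on the left peg. I picked pixels from these crops for tag tops and feet, post tops, base corners, slot centre and disc centre, and I'll triangulate from those.

Run:
```python
from h import *
np.set_printoptions(precision=1,suppress=True)
a=load('scene.npy');b=load('side.npy')
def c1(p): return (235+p[0]/5,120+p[1]/5)
def c1s(p): return (310+(p[0]-400)/5,120+p[1]/5)
def c2(p): return (315+p[0]/3,195+p[1]/3)
def c2s(p): return (295+(p[0]-405)/3,210+p[1]/3)
for n,p,q,f,g in[('redtop',(110,56),(515,70),c1,c1s),('redfoot',(121,228),(515,243),c1,c1s),('bluetop',(254,107),(545,129),c1,c1s),('bluefoot',(258,285),(545,317),c1,c1s),
 ('postL',(149,88),(564,121),c1,c1s),('postR',(292,142),(598,187),c1,c1s),('slot z70',(124,68),(525,56),c2,c2s),('disc z46',(284,174),(552,211),c2,c2s)]:
    print(n,*tri(ray(a,*f(p)),ray(b,*g(q))))
for P,f,d,z in[([(35,298),(268,402),(372,333)],c1,a,12),([(488,410),(640,400),(443,280)],c1s,b,12),([(17,110),(392,165),(293,262)],c2,a,40),([(433,55),(607,48),(670,268),(452,272)],c2s,b,40),([(66,80),(112,42),(182,73),(140,107)],c2,a,70),([(485,32),(553,30),(568,82),(492,83)],c2s,b,70)]:
    print(d['n'],z,[plane(d,*f(p),z)[:2] for p in P])
```

```text
redtop [501.5 307.8 167.8] [2.8, 2.8]
redfoot [504.4 315.5  45.8] [0.3, 0.3]
bluetop [519.  198.5 169.8] [2.2, 2.2]
bluefoot [523.1 208.1  44.6] [0.8, 0.8]
postL [534.5 318.3 130.6] [1.8, 1.8]
postR [552.5 207.8 130.6] [1.1, 1.1]
slot z70 [507.2 -88.7  66.6] [0.8, 0.8]
disc z46 [ 524.9 -248.7   40.8] [1.8, 1.8]
scene 12 [array([448.7, 331.2]), array([480.4, 149.4]), array([571.7, 163.4])]
side 12 [array([488.1, 144.3]), array([580.8, 159.4]), array([455.5, 328.2])]
scene 40 [array([424.9, -45.4]), array([ 595.6, -301.9]), array([ 450.3, -318.1])]
side 40 [array([430. , -46.7]), array([579.1, -31.9]), array([ 601.7, -299.9]), array([ 458.4, -306.8])]
scene 70 [array([455.8, -71.8]), array([522.5, -59.6]), array([ 533.2, -130.6]), array([ 474.1, -138.6])]
side 70 [array([474.4, -56.9]), array([531.1, -52.3]), array([ 540.5, -128.9]), array([ 481.5, -131.7])]
```

Stand yaw comes out at about 0.165 rad and encoder yaw at about 0.11 rad. Heights and sizes agree with the given ones to within a few mm. Red is at about (503,312). Next I plan the approach above it.

```bash
cat >> h.py <<'E'
def goto(p,yaw,n):
    T=pose(); c,s=np.cos(yaw),np.sin(yaw)
    G=np.array([[-c,-s,0],[-s,c,0],[0,0,-1]]).astype(float)  # tool y=(-s,c), z down
    rv=Ro.from_matrix(T[:3,:3].T@G).as_rotvec(); R=T[:3,:3]; d=np.array(p)-T[:3,3]
    print('yaw',np.arctan2(-T[0,1],T[1,1]).round(3),'pos',T[:3,3].round(1),'turn',np.degrees(rv).round(1))
    for i in range(n):
        print('  row',(R.T@(d/n)).round(1),np.degrees(rv/n).round(1)); R=R@Ro.from_rotvec(rv/n).as_matrix()
E
python3 -c "
from h import *
goto((503,312,235),.165,8)"
```

```text
yaw -0.289 pos [163.7 550.8 238.3] turn [ -0.1  -0.  -26. ]
  row [-49.2 -16.5   0.4] [-0.  -0.  -3.2]
  row [-48.1 -19.3   0.4] [-0.  -0.  -3.2]
  row [-47.  -22.    0.4] [-0.  -0.  -3.2]
  row [-45.7 -24.6   0.4] [-0.  -0.  -3.2]
  row [-44.2 -27.2   0.4] [-0.  -0.  -3.2]
  row [-42.6 -29.6   0.4] [-0.  -0.  -3.2]
  row [-40.8 -32.    0.4] [-0.  -0.  -3.2]
  row [-38.9 -34.3   0.4] [-0.  -0.  -3.2]
```

Request:
jog_arm(
  rows=[
    [[-49, -16, 0], [0, 0, -3.2]],
    [[-48, -19, 0], [0, 0, -3.2]],
    [[-47, -22, 0], [0, 0, -3.2]],
    [[-46, -25, 0], [0, 0, -3.3]],
    [[-44, -27, 0], [0, 0, -3.3]],
  ],
)

```text
time: 0.78
tool_pos: [376.8, 401.1, 238.8]
orientation: [-0.0, 0.002, 1.0, -0.0]
force: [0.9, 1.2, 1.3]
grip_width: 1.0
finger_force: 0.0
```

Request:
jog_arm(
  rows=[
    [[-43, -30, 1], [0, 0, -3.3]],
    [[-41, -32, 1], [0, 0, -3.3]],
    [[-39, -34, 1], [0, 0, -3.2]],
    [[0, 0, 0], [0, 0, 0]],
    [[0, 0, 0], [0, 0, 0]],
  ],
  jaw=0.8,
)

```text
time: 1.4
tool_pos: [503.1, 312.6, 235.5]
orientation: [-0.001, -0.082, 0.997, 0.0]
force: [1.1, -0.9, 0.7]
grip_width: 0.797
finger_force: 0.0
```

Run:
```python
from h import *
np.set_printoptions(precision=1,suppress=True)
d=grab('wrist'); np.save('w1.npy',d,allow_pickle=True); save(d,'w1.png')
goto((503,312,235),.165,1)
for X in[(503,312,168),(503,312,225),(521,202,168)]: print(proj(d,X))
```

```text
yaw 0.165 pos [502.8 313.  235.7] turn [ 0.  -0.1  0. ]
  row [-0.  -1.   0.7] [ 0.  -0.1  0. ]
[314.8 221. ]
[314.5 256. ]
[172.9 219.1]
```

View pics/w1.png

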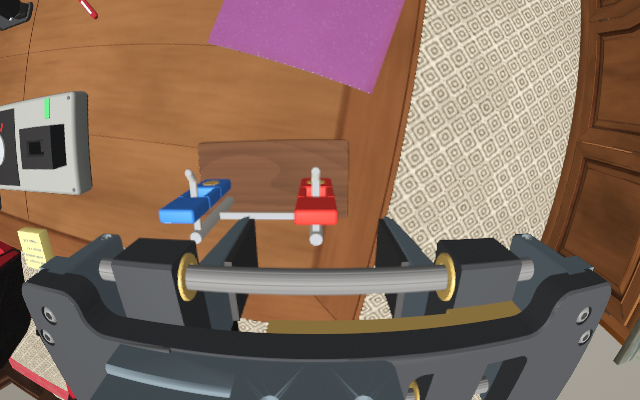

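The red top face is at about (316,215), blue at (177,214), and the pegs are parallel to the image columns, so the yaw is right. Now a closer measurement of the top face.

Run:
```python
from h import *
np.set_printoptions(precision=1,suppress=True)
d=load('w1.npy'); I=d['image'].astype(int)
for v in range(196,228,2): print(v,I[v,305],I[v,327])
m=((I[...,0]>120)&(I[...,1]<90)&(I[...,2]<90)).astype(int)
for v in(211,215,219): u=np.where(m[v,270:370])[0]+270; print(v,u.min(),u.max())
```

```text
196 [144  35  31] [181  45  39]
198 [144  32  30] [146  37  32]
200 [145  37  32] [146  35  32]
202 [146  35  31] [146  34  29]
204 [146  35  30] [148  37  32]
206 [147  36  32] [147  36  33]
208 [147  35  33] [140  36  32]
210 [232  64  56] [234  64  56]
212 [255 100  89] [255  95  84]
214 [255 115 103] [255 106  94]
216 [255 111  98] [255 105  93]
218 [255 105  93] [255 101  89]
220 [255  98  86] [255  98  87]
222 [255  91  80] [255  91  80]
224 [226  87  65] [221  80  61]
226 [161 109  67] [148  93  58]
211 294 347
215 295 347
219 295 365
```

Run:
```python
from h import *
np.set_printoptions(precision=1,suppress=True)
d=load('w1.npy'); I=d['image'].astype(int)
u=np.where(I[213,280:360,0]-I[213,280:360,1]>110)[0]+280; print(u.min(),u.max())
p=plane(d,(u.min()+u.max())/2,216.6,168.5); print(p,plane(d,316,209.5,168.5)-plane(d,316,223.7,168.5),plane(d,u.max(),216,168.5)-plane(d,u.min(),216,168.5))
goto((p[0],p[1],155),.165,2)
```

```text
295 337
[499.3 312.2 168.5] [-10.7  -1.8   0. ] [-5. 30.  0.]
yaw 0.165 pos [502.8 313.  235.7] turn [ 0.  -0.1  0. ]
  row [ 1.8 -0.1 40.4] [ 0. -0.  0.]
  row [ 1.8 -0.1 40.4] [ 0. -0.  0.]
```

Request:
jog_arm(
  rows=[
    [[3, 0, 40], [0, 0, 0]],
    [[0, 0, 40], [0, 0, 0]],
    [[0, 0, 0], [0, 0, 0]],
  ],
)

```text
time: 1.82
tool_pos: [497.8, 312.0, 153.4]
orientation: [-0.003, -0.083, 0.997, -0.001]
force: [-0.2, 0.2, 0.5]
grip_width: 0.8
finger_force: 0.0
```

Request:
jog_arm(
  rows=[
    [[0, 0, 0], [0, 0, 0]],
    [[0, 0, 0], [0, 0, 0]],
    [[0, 0, 0], [0, 0, 0]],
    [[0, 0, 0], [0, 0, 0]],
    [[0, 0, 0], [0, 0, 0]],
  ],
  jaw=0,
  force=25,
)

```text
time: 2.45
tool_pos: [500.8, 312.2, 156.4]
orientation: [0.0, -0.082, 0.997, 0.0]
force: [0.0, -0.1, 2.2]
grip_width: 0.349
finger_force: 25.0
```

Request:
jog_arm(
  rows=[
    [[0, 0, -9], [0, 0, 0]],
    [[0, 0, -9], [0, 0, 0]],
    [[0, 0, 0], [0, 0, 0]],
    [[0, 0, 0], [0, 0, 0]],
  ],
)

```text
time: 2.95
tool_pos: [500.6, 312.1, 174.0]
orientation: [-0.0, -0.082, 0.997, 0.0]
force: [0.3, -0.2, -0.7]
grip_width: 0.349
finger_force: 25.0
```

Request:
jog_arm(
  rows=[
    [[15, 0, 0], [0, 0, 0]],
    [[25, 0, 0], [0, 0, 0]],
    [[30, 0, 0], [0, 0, 0]],
    [[10, 0, 0], [0, 0, 0]],
    [[0, 0, 0], [0, 0, 0]],
  ],
)

```text
time: 3.58
tool_pos: [421.4, 299.0, 174.2]
orientation: [0.0, -0.083, 0.997, 0.0]
force: [0.6, -0.3, -1.1]
grip_width: 0.348
finger_force: 25.0
```

Run:
```python
from h import *
d=grab('wrist'); save(d,'w2.png'); np.save('w2.npy',d,allow_pickle=True)
print(status.get_state()['finger_force'],status.get_state()['grip_width'])
goto((504,-88,235),.11,8)
```

```text
24.995664954185486 0.3495080754618373
yaw 0.165 pos [422.2 299.3 174.2] turn [0.  0.1 3.2]
  row [ -2.1 -49.4  -7.6] [0.  0.  0.4]
  row [ -2.5 -49.4  -7.6] [0.  0.  0.4]
  row [ -2.8 -49.4  -7.6] [0.  0.  0.4]
  row [ -3.2 -49.4  -7.6] [0.  0.  0.4]
  row [ -3.5 -49.4  -7.6] [0.  0.  0.4]
  row [ -3.8 -49.3  -7.6] [0.  0.  0.4]
  row [ -4.2 -49.3  -7.6] [0.  0.  0.4]
  row [ -4.5 -49.3  -7.6] [0.  0.  0.4]
```

View pics/w2.png

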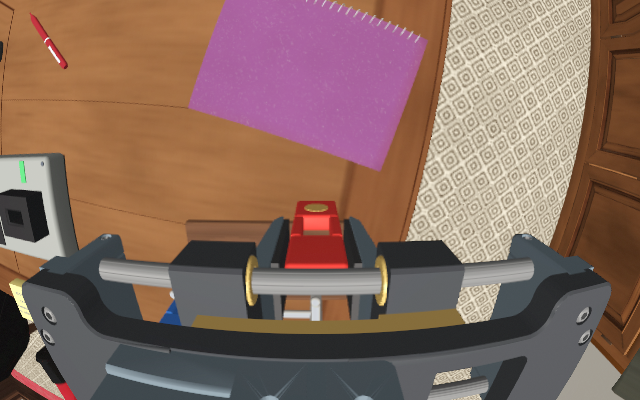

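The tag is held straight, with its foot in view at (316,208). I'll go beside the slot first and look at the mouth.

Request:
jog_arm(
  rows=[
    [[0, -30, -15], [0, 0, 0.5]],
    [[-2, -49, -15], [0, 0, 0.5]],
    [[-6, -49, -15], [0, 0, 0.5]],
    [[-8, -49, -15], [0, 0, 0.5]],
    [[-8, -49, 0], [0, 0, 0.5]],
  ],
)

```text
time: 4.25
tool_pos: [480.7, 77.1, 235.4]
orientation: [0.002, -0.06, 0.998, 0.0]
force: [0.5, -0.2, -0.8]
grip_width: 0.352
finger_force: 25.0
```

Request:
jog_arm(
  rows=[
    [[-10, -49, 0], [0, 0, 0.6]],
    [[-15, -40, 0], [0, 0, 0]],
    [[0, 0, 0], [0, 0, 0]],
    [[0, 0, 0], [0, 0, 0]],
  ],
)

```text
time: 4.75
tool_pos: [513.9, -6.8, 233.7]
orientation: [-0.0, -0.055, 0.998, 0.0]
force: [-0.9, 0.6, -0.9]
grip_width: 0.348
finger_force: 25.0
```

Run:
```python
from h import *
d=grab('wrist'); np.save('w3.npy',d,allow_pickle=True)
x,y=proj(d,(507,-89,70)).round(); print(x,y, proj(d,(525,-249,46)),pose()[:3,3])
cv2.imwrite('pics/w3.png',cv2.resize(d['image'][130:280,:400,::-1],None,fx=2,fy=2,interpolation=cv2.INTER_CUBIC))
```

```text
238.0 174.0 [123.07210176 173.53052327] [513.60512166  -6.31523185 233.74233061]
```

View pics/w3.png

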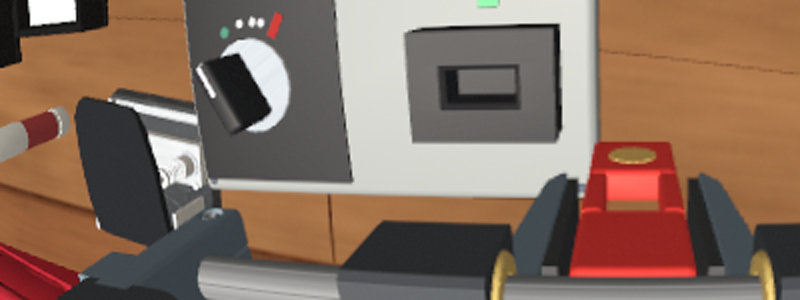

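The slot mouth is at crop (480,87), which is (240,173.5) in the image. The dial bar is turned toward the green dot, to the upper-left. The tag foot is at (316,208).

Run:
```python
from h import *
np.set_printoptions(precision=1,suppress=True)
d=load('w3.npy')
f=lambda x,y:(x/2,130+y/2)
P=lambda x,y,z:plane(d,*f(x,y),z)
c=[P(*p,70) for p in[(438,66),(521,64),(520,110),(440,109)]]; print(np.array(c)); m=np.mean(c,0); print('mouth',m, 'len',c[1]-c[0],c[3]-c[0])
b=[P(*p,70) for p in[(406,31),(559,25),(555,143),(411,142)]]; print('block',np.array(b),np.mean(b,0))
# tag foot coin / foot edges: foot front-bottom edge
z=233.7-102; print('foot edge',P(597,143,z),P(668,143,z))
# dial
t=[P(*p,84) for p in[(199,65),(240,54),(270,122),(233,133)]]; print('bar top',np.array(t),np.mean(t,0))
print('disc',P(257,85,46)); print('marks',P(223,33,40),P(275,25,40))
a=m-P(223,33,40)
goto((m[0],m[1],235),.11,2)
```

```text
[[ 496.9 -109.8   70. ]
 [ 491.8  -65.6   70. ]
 [ 515.9  -64.5   70. ]
 [ 519.8 -107.8   70. ]]
mouth [506.1 -86.9  70. ] len [-5.1 44.1  0. ] [22.9  2.   0. ]
block [[ 479.9 -128.5   70. ]
 [ 470.1  -48.    70. ]
 [ 531.6  -44.9   70. ]
 [ 539.9 -124.    70. ]] [505.4 -86.4  70. ]
foot edge [510.6 -21.5 131.7] [507.4   7.8 131.7]
bar top [[ 504.6 -257.6   84. ]
 [ 496.4 -226.    84. ]
 [ 533.5 -206.3   84. ]
 [ 542.8 -233.8   84. ]] [ 519.3 -231.    84. ]
disc [ 523.  -240.2   46. ]
marks [ 492.5 -271.8   40. ] [ 485.6 -229.5   40. ]
yaw 0.111 pos [513.6  -6.3 233.7] turn [ 0.  -0.   0.1]
  row [  8.2 -39.6  -0.6] [ 0. -0.  0.]
  row [  8.2 -39.6  -0.6] [ 0. -0.  0.]
```

Request:
jog_arm(
  rows=[
    [[8, -40, 0], [0, 0, 0]],
    [[8, -40, 0], [0, 0, 0]],
    [[0, -1, 25], [0, 0, 0]],
    [[0, 0, 20], [0, 0, 0]],
    [[0, 0, 0], [0, 0, 0]],
  ],
)

```text
time: 5.42
tool_pos: [505.6, -87.9, 187.8]
orientation: [-0.002, -0.056, 0.998, 0.001]
force: [-0.2, 0.9, 0.1]
grip_width: 0.346
finger_force: 25.0
```

Request:
jog_arm(
  rows=[
    [[0, 0, 0], [0, 0, 0]],
    [[0, 0, 0], [0, 0, 0]],
  ],
)

```text
time: 5.68
tool_pos: [507.3, -88.7, 190.0]
orientation: [0.001, -0.056, 0.998, -0.0]
force: [-0.2, -0.7, -0.9]
grip_width: 0.351
finger_force: 25.0
```

Run:
```python
from h import *
goto((506,-87,178),.111,1)
d=grab('wrist'); np.save('w4.npy',d,allow_pickle=True)
s=grab('side'); c=lambda im,x,y,w,h,k:cv2.resize(im[y:y+h,x:x+w,::-1],None,fx=k,fy=k,interpolation=cv2.INTER_CUBIC)
cv2.imwrite('pics/w4.png',np.hstack([c(d['image'],220,130,200,150,2),c(s['image'],285,150,100,75,4)]))
```

```text
yaw 0.112 pos [507.3 -88.7 190. ] turn [-0.   0.1  0. ]
  row [ 1.1  1.9 12. ] [-0.   0.1  0. ]
```

View pics/w4.png

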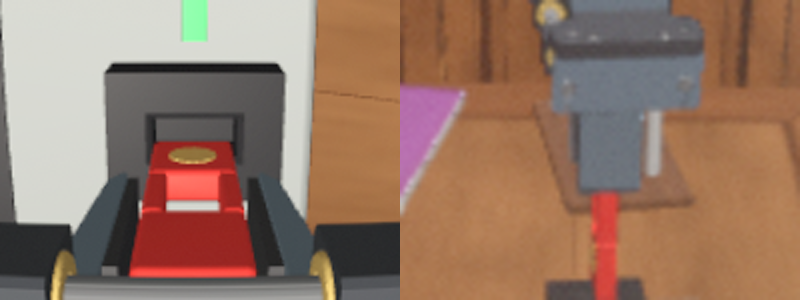

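The foot at crop (194,143) lines up with the slot, which spans columns 148 to 240. I'll descend with a small correction.

Request:
jog_arm(
  rows=[
    [[1, 1, 10], [0, 0, 0]],
    [[0, 0, 8], [0, 0, 0]],
    [[0, 0, 6], [0, 0, 0]],
    [[0, 0, 0], [0, 0, 0]],
    [[0, 0, 0], [0, 0, 0]],
  ],
)

```text
time: 6.4
tool_pos: [505.7, -88.2, 165.0]
orientation: [0.0, -0.055, 0.998, 0.0]
force: [-0.2, -0.2, -0.8]
grip_width: 0.348
finger_force: 25.0
```

Request:
jog_arm(
  rows=[
    [[0, 0, 6], [0, 0, 0]],
    [[0, 0, 6], [0, 0, 0]],
    [[0, 0, 4], [0, 0, 0]],
    [[0, 0, 2], [0, 0, 0]],
    [[0, 0, 0], [0, 0, 0]],
  ],
)

```text
time: 7.02
tool_pos: [505.5, -88.1, 146.8]
orientation: [-0.0, -0.055, 0.998, 0.0]
force: [-0.3, -0.5, 0.3]
grip_width: 0.347
finger_force: 25.0
```

Request:
jog_arm(
  rows=[
    [[0, 0, 1], [0, 0, 0]],
    [[0, 0, 1], [0, 0, 0]],
    [[0, 0, 0], [0, 0, 0]],
  ],
)

```text
time: 7.4
tool_pos: [505.5, -88.1, 144.9]
orientation: [-0.0, -0.055, 0.998, 0.0]
force: [-0.1, 0.2, -0.7]
grip_width: 0.349
finger_force: 25.0
```

Request:
jog_arm(
  rows=[
    [[0, 0, 1], [0, 0, 0]],
    [[0, 0, 0.5], [0, 0, 0]],
    [[0, 0, 0], [0, 0, 0]],
  ],
)

```text
time: 7.78
tool_pos: [505.7, -88.2, 144.0]
orientation: [0.0, -0.055, 0.998, -0.0]
force: [-0.9, 0.6, 5.4]
grip_width: 0.352
finger_force: 25.0
```

Request:
jog_arm(
  rows=[
    [[0, 0, 0], [0, 0, 0]],
    [[0, 0, 0], [0, 0, 0]],
    [[0, 0, 0], [0, 0, 0]],
    [[0, 0, 0], [0, 0, 0]],
  ],
  jaw=0.75,
)

```text
time: 8.28
tool_pos: [505.5, -88.1, 143.3]
orientation: [-0.0, -0.055, 0.998, 0.0]
force: [0.4, -0.1, 0.3]
grip_width: 0.735
finger_force: 0.0
```

Request:
jog_arm(
  rows=[
    [[0, 0, -30], [0, 0, 0]],
    [[0, 0, -40], [0, 0, 0]],
    [[0, 0, -40], [0, 0, 0]],
    [[0, 0, 0], [0, 0, 0]],
    [[0, 0, 0], [0, 0, 0]],
  ],
)

```text
time: 8.9
tool_pos: [505.0, -88.1, 252.7]
orientation: [-0.001, -0.055, 0.998, 0.0]
force: [-0.3, 0.3, -0.9]
grip_width: 0.754
finger_force: 0.0
```

Run:
```python
from h import *
goto((523,-244,225),.7,5)
```

```text
yaw 0.111 pos [505.  -88.1 252.7] turn [  0.   -0.1 -33.8]
  row [ -0.1 -31.4   5.5] [ 0.  -0.  -6.8]
  row [  3.6 -31.2   5.5] [ 0.  -0.  -6.8]
  row [  7.2 -30.6   5.5] [ 0.  -0.  -6.8]
  row [ 10.7 -29.5   5.5] [ 0.  -0.  -6.8]
  row [ 14.1 -28.    5.5] [ 0.  -0.  -6.8]
```

The tag seated with 5 N at the expected height and was released. Next I go above the dial, keeping this yaw, to measure the bar.

Request:
jog_arm(
  rows=[
    [[0, -40, 0], [0, 0, 0]],
    [[0, -40, 0], [0, 0, 0]],
    [[0, -40, 0], [0, 0, 0]],
    [[0, -40, 0], [0, 0, 0]],
    [[0, 0, 0], [0, 0, 0]],
  ],
)

```text
time: 9.52
tool_pos: [522.6, -249.1, 251.1]
orientation: [-0.002, -0.054, 0.999, 0.001]
force: [0.2, -0.7, -0.2]
grip_width: 0.753
finger_force: 0.0
```

Request:
jog_arm(
  rows=[
    [[0, 0, 0], [0, 0, 0]],
    [[0, 0, 0], [0, 0, 0]],
  ],
)

```text
time: 9.78
tool_pos: [523.0, -246.0, 253.0]
orientation: [-0.0, -0.056, 0.998, 0.001]
force: [0.1, 0.7, 0.2]
grip_width: 0.749
finger_force: 0.0
```

Run:
```python
from h import *
d=grab('wrist'); np.save('w5.npy',d,allow_pickle=True)
print(proj(d,(525,-249,46)),pose()[:3,3],status.get_state()['joint_positions'])
cv2.imwrite('pics/w5.png',cv2.resize(d['image'][120:270,220:470,::-1],None,fx=3.2,fy=3.2,interpolation=cv2.INTER_CUBIC))
```

```text
[312.9192559  181.36703024] [ 523.08815645 -246.02902549  253.23681007] [-4.59712084e-01  3.16415445e-01  1.53276527e+00  3.43668555e-04
  1.29313450e+00 -2.14277496e+00]
```

View pics/w5.png

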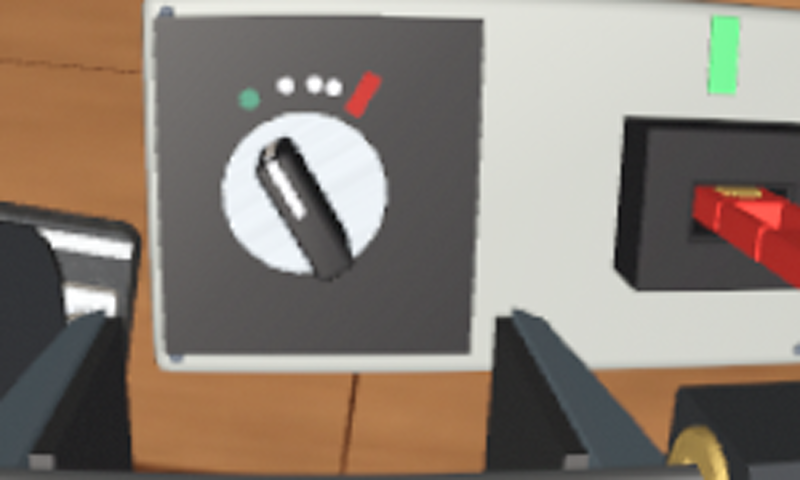

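The disc centre is at crop (304,193). The bar runs from (275,152) to (335,265), with the white line toward the green dot. Red tag stands in the slot.

Run:
```python
from h import *
np.set_printoptions(precision=2,suppress=True)
d=load('w5.npy')
P=lambda x,y,z:plane(d,220+x/3.2,120+y/3.2,z)
print('disc',P(304,193,46),P(222,193,46)-P(387,193,46))
for p,q in[((258,170),(318,270)),((292,145),(352,258)),((273,166),(299,217))]:
    v=P(*q,84)-P(*p,84); print('yaw',np.arctan2(v[1],v[0]))
c=P(304,193,46)
for m in[(249,99),(285,86),(323,86),(364,95)]:
    v=c-P(*m,40); print('mark yaw',np.arctan2(v[1],v[0]))
print('bar mid',P(305,205,84))
```

```text
disc [ 523.48 -246.73   46.  ] [  6.68 -59.66   0.  ]
yaw 0.6350144643258673
yaw 0.5919731449283898
yaw 0.5693236642859995
mark yaw 0.6461168553925285
mark yaw 0.2885329199254745
mark yaw -0.0655068390672229
mark yaw -0.4423001259765655
bar mid [ 519.01 -246.81   84.  ]
```

Request:
jog_arm(
  rows=[
    [[0, 0, 0], [0, 0, 10]],
    [[0, 0, 0], [0, 0, 10]],
    [[0, 0, 0], [0, 0, 10]],
    [[0, 0, 0], [0, 0, 10]],
    [[0, 0, 0], [0, 0, 10]],
  ],
)

```text
time: 10.45
tool_pos: [523.2, -246.2, 253.6]
orientation: [0.0, 0.374, 0.928, 0.0]
force: [1.0, -0.3, 0.5]
grip_width: 0.746
finger_force: 0.0
```

Request:
jog_arm(
  rows=[
    [[0, 0, 0], [0, 0, 10]],
    [[0, 0, 0], [0, 0, 10]],
    [[0, 0, 0], [0, 0, 10]],
    [[0, 0, 0], [0, 0, 10]],
    [[0, 0, 0], [0, 0, 10]],
  ],
)

```text
time: 11.08
tool_pos: [523.2, -246.2, 253.6]
orientation: [0.0, 0.731, 0.683, 0.0]
force: [-0.0, 1.1, -0.0]
grip_width: 0.749
finger_force: 0.0
```

Request:
jog_arm(
  rows=[
    [[0, 0, 0], [0, 0, 10]],
    [[0, 0, 0], [0, 0, 10]],
    [[0, 0, 0], [0, 0, 10]],
    [[0, 0, 0], [0, 0, 10]],
    [[0, 0, 0], [0, 0, 10]],
  ],
  jaw=0.6,
)

```text
time: 11.7
tool_pos: [523.2, -246.2, 253.6]
orientation: [-0.0, 0.951, 0.31, 0.0]
force: [0.4, 0.3, 0.6]
grip_width: 0.601
finger_force: 0.0
```

Request:
jog_arm(
  rows=[
    [[0, 0, 0], [0, 0, 0]],
    [[0, 0, 0], [0, 0, 0]],
    [[0, 0, 0], [0, 0, 0]],
  ],
)

```text
time: 12.08
tool_pos: [523.2, -247.0, 253.5]
orientation: [-0.0, 0.95, 0.313, 0.0]
force: [0.4, -0.2, 0.2]
grip_width: 0.602
finger_force: 0.0
```

Run:
```python
from h import *
goto((523.5,-247,82),.62-np.pi,4)
d=grab('wrist'); np.save('w6.npy',d,allow_pickle=True)
cv2.imwrite('pics/w6.png',cv2.resize(d['image'][120:270,200:450,::-1],None,fx=3.2,fy=3.2,interpolation=cv2.INTER_CUBIC))
```

```text
yaw -2.506 pos [ 523.2 -247.   253.5] turn [-0.  -0.   0.9]
  row [ 0.   0.  42.9] [-0.  -0.   0.2]
  row [ 0.   0.  42.9] [-0.  -0.   0.2]
  row [ 0.   0.  42.9] [-0.  -0.   0.2]
  row [ 0.   0.  42.9] [-0.  -0.   0.2]
```

View pics/w6.png

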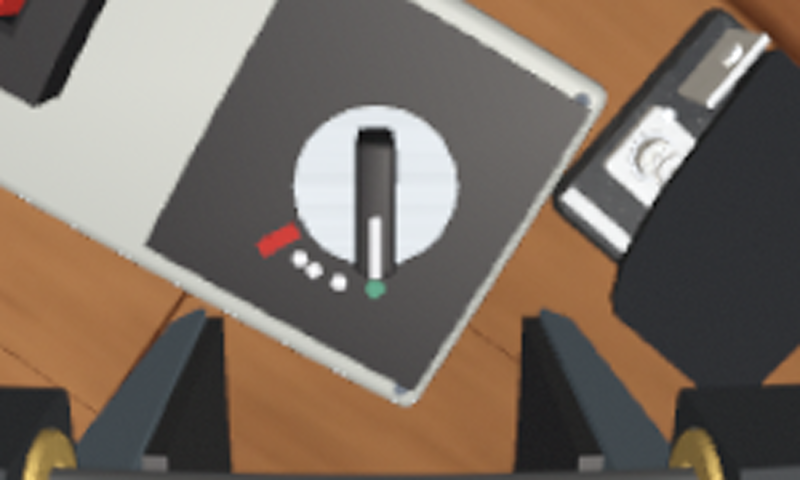

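The bar is aligned with the fingers (column 375, finger midpoint about 372), so I descend.

Request:
jog_arm(
  rows=[
    [[0, 0, 50], [0, 0, 0]],
    [[0, 0, 50], [0, 0, 0]],
    [[0, 0, 45], [0, 0, 0]],
    [[0, 0, 26], [0, 0, 0]],
    [[0, 0, 0], [0, 0, 0]],
  ],
)

```text
time: 12.75
tool_pos: [521.9, -246.5, 80.5]
orientation: [-0.002, 0.95, 0.312, -0.002]
force: [0.9, -0.1, 0.6]
grip_width: 0.603
finger_force: 0.0
```

Request:
jog_arm(
  rows=[
    [[0, 0, 0], [0, 0, 0]],
    [[0, 0, 0], [0, 0, 0]],
    [[0, 0, 0], [0, 0, 0]],
    [[0, 0, 0], [0, 0, 0]],
    [[0, 0, 0], [0, 0, 0]],
  ],
  jaw=0,
  force=40,
)

```text
time: 13.38
tool_pos: [523.7, -247.6, 82.9]
orientation: [0.001, 0.95, 0.312, 0.0]
force: [0.6, -2.2, 1.2]
grip_width: 0.151
finger_force: 40.0
```

Request:
jog_arm(
  rows=[
    [[0, 0, 0], [0, 0, 0]],
    [[0, 0, 0], [0, 0, 0]],
  ],
)

```text
time: 13.62
tool_pos: [523.7, -247.6, 82.9]
orientation: [0.001, 0.95, 0.312, 0.0]
force: [-0.6, -3.1, 3.6]
grip_width: 0.153
finger_force: 40.0
```

Request:
jog_arm(
  rows=[
    [[0, 0, 0], [0, 0, 6]],
    [[0, 0, 0], [0, 0, 6]],
    [[0, 0, 0], [0, 0, 6]],
    [[0, 0, 0], [0, 0, 6]],
    [[0, 0, 0], [0, 0, 6]],
  ],
)

```text
time: 14.25
tool_pos: [523.6, -247.2, 82.9]
orientation: [0.0, 0.999, 0.054, 0.0]
force: [-0.3, -1.1, 4.5]
grip_width: 0.154
finger_force: 40.0
```

Request:
jog_arm(
  rows=[
    [[0, 0, 0], [0, 0, 6]],
    [[0, 0, 0], [0, 0, 6]],
    [[0, 0, 0], [0, 0, 6]],
    [[0, 0, 0], [0, 0, 6]],
    [[0, 0, 0], [0, 0, 6]],
  ],
)

```text
time: 14.88
tool_pos: [523.6, -246.8, 82.9]
orientation: [-0.0, 0.978, -0.207, 0.0]
force: [0.8, 0.8, 4.9]
grip_width: 0.154
finger_force: 40.0
```

Request:
jog_arm(
  rows=[
    [[0, 0, 0], [0, 0, 2]],
    [[0, 0, 0], [0, 0, 0]],
    [[0, 0, 0], [0, 0, 0]],
    [[0, 0, 0], [0, 0, 0]],
  ],
)

```text
time: 15.38
tool_pos: [523.6, -246.8, 82.9]
orientation: [-0.0, 0.975, -0.222, 0.0]
force: [0.9, 0.2, 5.1]
grip_width: 0.151
finger_force: 40.0
```

Run:
```python
from h import *
s=status.get_state(); print(s['force'],s['torque'],s['grip_width'],s['finger_force'],s['joint_positions'])
T=pose(); y=np.arctan2(-T[0,1],T[1,1]); print('turned',-2.506-y)
d=grab('wrist'); np.save('w7.npy',d,allow_pickle=True)
e=grab('side'); f=grab('scene')
c=lambda im,x,y,w,h,k:cv2.resize(im[y:y+h,x:x+w,::-1],None,fx=k,fy=k,interpolation=cv2.INTER_CUBIC)
cv2.imwrite('pics/w7.png',np.hstack([c(d['image'],200,150,200,150,2),c(e['image'],295,200,100,75,4)]))
```

```text
[0.93296034 0.15973722 5.12083405] [0.25540793 0.04478175 0.26062633] 0.15138818482471336 40.00044107437134 [-4.60781583e-01  4.64104003e-01  1.76785288e+00  1.18626038e-03
  9.09083384e-01  1.55601462e+00]
turned -5.200864376006452
```

View pics/w7.png

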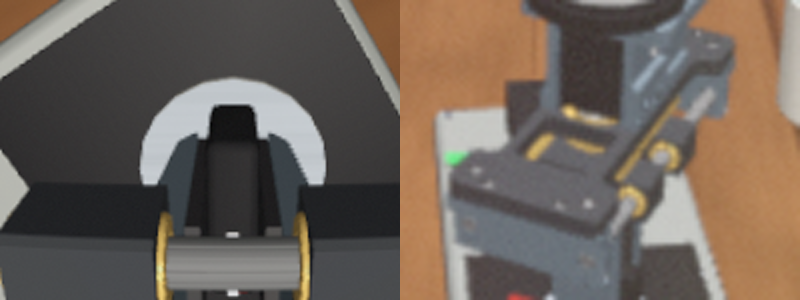

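The bar sits square between the pads. The wrist has turned 1.08 rad, and the bar yaw of -0.447 matches the red mark's -0.442. I'll hold, then check both tags in the scene view.

Request:
jog_arm(
  rows=[
    [[0, 0, 0], [0, 0, 0]],
    [[0, 0, 0], [0, 0, 0]],
    [[0, 0, 0], [0, 0, 0]],
    [[0, 0, 0], [0, 0, 0]],
    [[0, 0, 0], [0, 0, 0]],
  ],
)

```text
time: 16.15
tool_pos: [523.6, -246.8, 82.9]
orientation: [-0.0, 0.975, -0.222, 0.0]
force: [-0.0, 1.6, 4.9]
grip_width: 0.154
finger_force: 40.0
```

Run:
```python
from h import *
np.set_printoptions(precision=1,suppress=True)
f=grab('scene'); I=f['image'].astype(int); r,g,b=I[...,0],I[...,1],I[...,2]
print('expect top/mouth',proj(f,(506,-87,156)),proj(f,(506,-87,70)))
for m,(x0,y0,x1,y1) in(((r>120)&(g<80)&(b<80),(330,160,390,235)),((b>140)&(r<110)&(g<140),(220,120,350,195))):
    k=np.zeros(m.shape,np.uint8); k[y0:y1,x0:x1]=m[y0:y1,x0:x1]
    n,L,S,c=cv2.connectedComponentsWithStats(k); print(S[1:][S[1:,4]>15])
```

```text
expect top/mouth [356.7 187.5] [355.5 216.2]
[[350 187  13  36 364]]
[[281 142  11  37 254]
 [343 176   7   5  21]]
```

```bash
python3 -c "
from h import *
print(arm.job_done())"
```

```text
the job is handed in; nothing more can be done
None
```

I've handed the job in: the red tag is standing released in the slot, the gripper is holding the dial at about 1.05 rad on the red mark with 40 N, and the blue tag hasn't moved; the hand-in gave no verdict.

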